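# Test the shaker's emergency stop

## Task

Do the morning function test of the orbital shaker's emergency stop, on the yellow-lidded box: push the red mushroom button in until it latches, then push its lobes round clockwise with a finger until it springs back out, and only then press the blue reset button all the way in and let it come back. Work by touch alone, as if with one gloved finger: do not grip the red head or lean hard on the box, lift nothing, and leave the tube rack, bottle and vortex mixer standing where they are.

Things in the scene. Friction and masses are not known exactly. Their poses are not given: they have to be found in the camera images.
- station: Stop station, fixed box 95 x 180 x 68 mm (x, y, z), grey with a yellow lid. Origin: centre of its underside, on the bench; z up, y along its length. On the flat lid (68 mm up): the red head at x = 0, y = +43 mm, with under it a dark bezel of radius 18 mm up to 76 mm above the bench, and the blue reset button at x = 0, y = -55 mm.
- stop_top (a point): Centre of the red mushroom head's domed top, on its axis: 101 mm above the bench when out, 94.5 mm latched. White arrows on top point clockwise, the way to turn it. Its axes turn with the head and at twist 0 are parallel to the station's. Its upright rim (hub and lobes) reaches from 84 to 97 mm above the bench when out, from 77.5 to 90.5 mm latched; below is only a neck of radius 11 mm.
- lobe (a point): Centre of the head's +y lobe, 91 mm above the bench when out. The head, 60 mm over all, is a hub of radius 19.5 mm with three round lobes of radius 13 mm: their centres are 17 mm from the axis, at the head's +y and 120 degrees either way, with a finger recess between each two.
- stop (a joint): How far the red head is pushed in (m): 0 = out, 0.0065 = fully in. It needs about 14 N to start, less as it goes; past 0.0045 it snaps down and stays latched by itself at 0.0065.
- twist (a joint): Turn of the red head (rad), clockwise seen from above: 0 = rest, 1.0 = stop. A light spring turns it back (up to 0.06 N m). While the head is in, turning past 0.1 screws it upward, 9 mm per rad (up to 0.15 N m in all): at 0.3 to 0.4 it leaves the latch and springs out, though a finger rubbing on it can hold it back; by 0.8 it is lifted right out.
- reset (a joint): How far the blue button is pushed in (m): 0 = out, 0.005 = fully in, about 6 N; it springs back when let go.
- reset_top (a point): Centre of the top of the blue reset button: round, 25 mm across, standing in an aluminium ring 41 mm across and 12 mm tall on the lid; the button's top is 89 mm above the bench when out.
- rack: Bystander: loose orange tube rack 100 x 125 x 30 mm with a few capped tubes up to 39 mm high; origin at the centre of its underside, z up.
- bottle: Bystander: loose white reagent bottle with blue cap, 60 mm across, 115 mm tall; origin at the centre of its underside, z up.
- mixer: Bystander: loose blue vortex mixer 125 x 115 mm, 116 mm tall with its black rubber cup; origin at the centre of its underside, z up.
- shaker: The orbital shaker: fixed cream machine 360 x 340 mm, with flasks clamped on its platform up to 230 mm high; origin at the centre of its underside. Not to be worked on.
There are look-alikes about, which are no part of the job. Of the things like the station, leave any that is green or purple; of the rest the smaller one is meant.

How it is judged:
On the way, in this order (a step that is already met when the one before it is completed fails the run):
1. the red mushroom button is pushed in and latched (value of joint stop above 0.0055 m), for 0.2 s.
2. the head, still in, is turned clockwise (value of joint twist above 0.2 rad and value of joint stop above 0.003 m), for 0.02 s.
3. the head has sprung back out (value of joint stop below 0.001 m), for 0.1 s.
4. the blue reset button is pressed in (value of joint reset above 0.004 m), for 0.05 s.
At the end, for the whole second after the job is handed in: The red head is out (within 1 mm) and turned back to rest (within 0.1 rad), the blue button is out (within 1 mm), and the rack, bottle and mixer stand upright within 15 mm of where they were (value of joint each of stop, reset below 0.001 m and value of joint twist below 0.1 rad and distance of each of rack, bottle, mixer from where it was at the start of the episode below 0.015 m and angle between each of bottle, rack, mixer's own z axis and vertical below 0.2 rad); the robot touches nothing.
It fails at once if the reset is pressed while the stop is in (value of joint each of reset, stop above 0.003 m).
It fails at once if the fingers grip or bear on the stop station with more than 35 N (contact force between the fingers and station above 35 N).
It fails at once if the tube rack is lifted, pushed or tipped (distance of rack from where it was at the start of the episode above 0.02 m or angle between rack's own z axis and vertical above 0.35 rad).
It fails at once if the bottle is lifted, pushed or tipped (distance of bottle from where it was at the start of the episode above 0.02 m or angle between bottle's own z axis and vertical above 0.35 rad).
It fails at once if the vortex mixer is lifted, pushed or tipped (distance of mixer from where it was at the start of the episode above 0.02 m or angle between mixer's own z axis and vertical above 0.35 rad).
It also fails if it takes over 48 s, if anything falls off the work surface, if the arm or the gripper's body presses on something with over 40 N, if the wrist force passes 120 N, or if a joint passes its speed limit or range.

## Robot

A 6-joint arm with a two-finger parallel gripper is mounted at the origin on the work surface. World frame = base frame: x ahead of the robot, y to its left, z up, the work surface at z = 0. Lengths are in m, angles in rad, forces in N, time in s.
With the tool pointing down it reaches from about 0.275 to 0.75 m from the base axis. Payload 10.2 kg.
Tool frame: the origin (TCP) lies midway between the tips of the shut fingers; the grasp point (between the pads) lies behind it (ctrl.grip_point_offset is the z of the grasp point in the tool frame, in m); z points along the fingers, y is the direction in which the jaws open and shut (so a half turn about z gives the same grasp; the last joint's range is limited). The gripper opens to 85 mm and grips with 20 to 120 N. Pads are 22 mm wide; open, the fingers measure 114 mm over their backs; the gripper's body (76 mm by 85 mm) begins 54 mm behind the grasp point. The pads swing forward as they close: fully open they stand 13 mm farther back than shut.
Start: joints at [0.938, 0.313, 1.498, -0, 1.331, -0.223], TCP at [0.209, 0.482, 0.205] pointing down, gripper open.
Joint ranges: [-2.94, 2.94], [-0.97, 2.17], [0.19, 2.56], [-1.23, 4.37], [0.02, 3.11], [-2.88, 2.88]. Speed limits (rad/s): [2.39, 2.39, 3.01, 3.14, 3.14, 3.14].

## Interface

Orientations are given as [roll, pitch, yaw] about the fixed x, y, z axes, in that order (R = Rz(yaw) Ry(pitch) Rx(roll)).
In Python, from workcell import ctrl gives the robot as it stands.
- The arm moves only by the tool apply_moves, never from a script. Its argument "rows" is one flat list of numbers, 7 for each row, row after row: the turn, a rotation vector about the tool's x, y, z in degrees, then the shift along the tool's x, y, z in m, then the finger opening in m, from 0 to 0.0854. In form: [rx, ry, rz, x, y, z, claw, rx, ry, rz, x, y, z, claw, ...]. A call has 1 to 20 rows; each row is the pose to reach, as a shift and turn from the pose commanded when the call began, along the tool's axes at that moment; what a row does not reach only later rows make up. A row lasts 1/10 s, in which the tool goes at most 50 mm and 8.59 degrees, less where a joint would pass 70% of its speed; a pose out of reach is approached as far as the arm can. A call with a gripper value outside its range is refused whole. The fingers move at their own pace and stop on an object; "squeeze" is the grip in N (left out, the last holds). Time passes only in rows, so rows that repeat a pose let the fingers close. It gives the time, the measured TCP pose, the force and the opening at its end, in the units of the state.
- ctrl.state(): the state, without advancing time (a new reading comes with each control period).
- ctrl.snapshot(name): name is "scene" or "top" or "wrist"; returns the picture (384x512x3 uint8, blue, green, red); there is no depth.
- ctrl.get_calibration(name): a dict with "intrinsics" (3x3 intrinsics, pixels), "cam_to_world" (4x4, takes a point from camera to world coordinates). Camera axes: x right, y up, looking along -z (the intrinsics and any distortion apply to the point x, -y, -z); pixel columns grow to the right and rows downward; lengths in m; the calibration is good to about 2 mm. A picture is of the moment at which its call begins: read the wrist's pose just before it. get_calibration takes no time and is no camera call; for the wrist camera it gives the pose at the moment of the call.
- ctrl.job_done(): hands the job in, once; it reports no verdict.
The state is a dict: "time_s": time; "qpos": joint angles; "qd": joint speeds; "joint_torque": joint torques, N m; "position": TCP position; "ee_rot": TCP orientation; "wrist_force": force on the tool from outside, world axes, zero at the start; "ft_torque": the same for the moment, N m; "finger_gap": finger opening in m.
Only numpy, scipy, OpenCV 4.12 (cv2) and the standard library are available. Lean on these libraries where they do the work, as an engineer would, in place of code of your own. Each camera call takes 0.05 s, during which the arm holds its last target. There are 200 camera calls.

## Working session

There is one attempt and no reset: what is moved stays moved. The work goes in short steps, Python scripts to look and compute and a tool call to move; the robot and the scene stay as the last step left them, time stands still between calls to the robot, and variables do not carry over. Pictures are saved under pics/ and viewed, about 8 in all and at most 12, crops included, and the job is handed in when it is done.

Besides the shell and the picture viewer there is one more tool, called as a command line: name --argument value ..., lists and objects as JSON in quotes. apply_moves: Moves the arm, as the interface text tells. Its arguments: {"type":"object","properties":{"rows":{"type":"array"},"squeeze":{"type":"number"}},"required":["rows"]}

```bash
mkdir -p pics
cat > h.py <<'E'
import numpy as np, cv2
from workcell import ctrl
def cal(n):
    c=ctrl.get_calibration(n); return np.array(c["intrinsics"]),np.array(c["cam_to_world"]),c
def pix2world(K,T,u,v,z):
    d=np.linalg.inv(K)@[u,v,1]; d=T[:3,:3]@[d[0],-d[1],-d[2]]; o=T[:3,3]
    return o+d*(z-o[2])/d[2]
def world2pix(K,T,p):
    q=T[:3,:3].T@(np.array(p)-T[:3,3]); q=K@[q[0],-q[1],-q[2]]; return q[:2]/q[2]
E
python3 - <<'E'
from h import *
a=ctrl.snapshot("scene");b=ctrl.snapshot("top")
cv2.imwrite("pics/scene.png",a);cv2.imwrite("pics/top.png",b)
for n in("scene","top","wrist"):
    K,T,c=cal(n);print(n,K.round(1).tolist(),T.round(3).tolist(),[k for k in c])
print(ctrl.state())
E
```

```text
scene [[347.8, 0.0, 253.4], [0.0, 347.8, 194.4], [0.0, 0.0, 1.0]] [[-0.862, -0.265, 0.433, 1.061], [0.508, -0.451, 0.734, 0.992], [0.001, 0.852, 0.523, 0.797], [0.0, 0.0, 0.0, 1.0]] ['intrinsics', 'cam_to_world']
top [[403.9, 0.0, 254.2], [0.0, 403.9, 193.4], [0.0, 0.0, 1.0]] [[-0.012, 0.975, -0.22, 0.198], [-1.0, -0.013, -0.002, 0.039], [-0.005, 0.22, 0.975, 1.53], [0.0, 0.0, 0.0, 1.0]] ['intrinsics', 'cam_to_world']
wrist [[315.5, 0.0, 252.0], [0.0, 315.5, 194.2], [0.0, 0.0, 1.0]] [[0.397, -0.87, -0.292, 0.134], [0.918, 0.376, 0.128, 0.514], [-0.002, -0.318, 0.948, 0.374], [0.0, 0.0, 0.0, 1.0]] ['intrinsics', 'cam_to_world']
{'time_s': 0.1, 'qpos': array([ 9.37595398e-01,  3.13404827e-01,  1.49838177e+00,  2.63560132e-06,
        1.33101957e+00, -2.23400460e-01]), 'qd': array([-0.00250985, -0.00301361, -0.00014715, -0.00109446, -0.00045744,
       -0.00081108]), 'joint_torque': array([ 2.97544575e-03, -4.12900150e+01, -2.60145915e+01, -2.48113693e-04,
        3.02488654e-03,  1.28786880e-05]), 'position': array([0.20901905, 0.48130009, 0.20487904]), 'ee_rot': array([-3.14040987e+00, -2.71344035e-04,  2.73179140e+00]), 'wrist_force': array([-0.85963102,  0.33432979, -0.53127394]), 'ft_torque': array([ 0.03386124, -0.00695887, -0.0121693 ]), 'finger_gap': 0.08529310048164282}
```

View pics/scene.png

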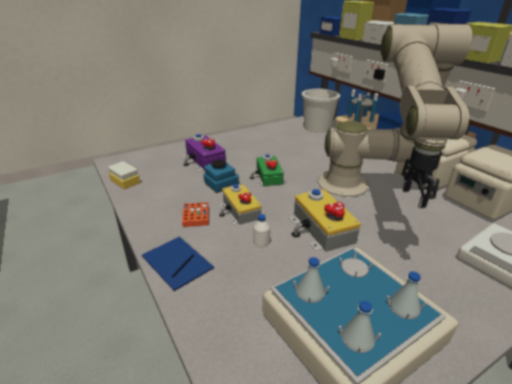

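View pics/top.png

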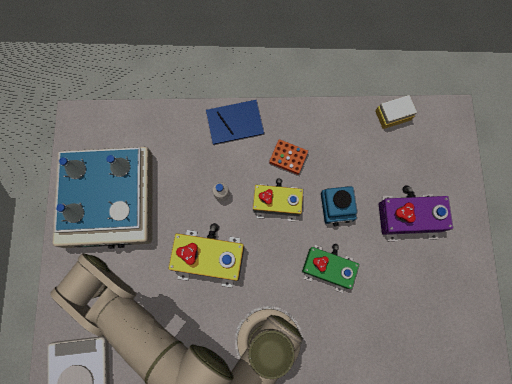

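Candidates in the top picture: yellow box A at (206,258), larger; yellow box B at (278,199), smaller; green at (331,268) and purple at (416,215), both excluded. B fits. Next: measure sizes and confirm it in a crop.

Run:
```python
from h import *
b=cv2.imread("pics/top.png");K,T,_=cal("top")
hsv=cv2.cvtColor(b,cv2.COLOR_BGR2HSV)
m=cv2.inRange(hsv,(20,120,90),(35,255,255))
m=cv2.morphologyEx(m,cv2.MORPH_CLOSE,np.ones((15,15)))
n,l,s,c=cv2.connectedComponentsWithStats(m)
for i in range(1,n):
    if s[i,4]<300: continue
    p=np.argwhere(l==i)[:,::-1].astype(np.float32)
    w=np.array([pix2world(K,T,*q,.068)[:2] for q in p],np.float32)
    print(c[i],cv2.minAreaRect(w))
for nm,lo,hi,z in(("red",(0,150,80),(8,255,255),.095),("blue",(100,120,60),(125,255,255),.089)):
    M=cv2.inRange(hsv,lo,hi); M[:, :250]=0;M[:,308:]=0;M[:180]=0;M[222:]=0
    q=np.argwhere(M)[:,::-1].mean(0);print(nm,M.sum()/255,q,pix2world(K,T,*q,z))
cv2.imwrite("pics/crop.png",cv2.resize(b[165:290,155:365],None,fx=3.8,fy=3.8,interpolation=cv2.INTER_CUBIC))
```

```text
[277.66385135 198.55996622] ((0.5076321959495544, -0.044034428894519806), (0.17827461659908295, 0.09256694465875626), 83.96546173095703)
[205.82087227 256.28582555] ((0.29944679141044617, 0.21900835633277893), (0.2495230883359909, 0.13250890374183655), 80.4015121459961)
red 64.0 [266.171875 196.84375 ] [ 0.50832117 -0.00097931  0.095     ]
blue 29.0 [292.75862069 198.75862069] [ 0.5011881  -0.09785433  0.089     ]
```

View pics/crop.png

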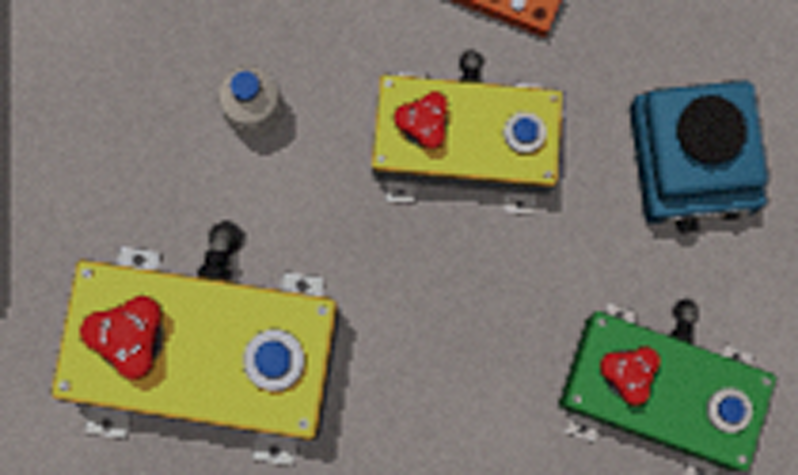

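Box B (smaller yellow, lid measured 178×93 mm) is the one; A measures 250×133. Red head is at crop (423,120), reset at (525,132), pose consistent with the sizes given. I'm moving above it with the fingers shut.

apply_moves --rows '[0, 0, 30, -0.176, -0.229, -0.08, 0, 0, 0, 30, -0.176, -0.229, -0.08, 0, 0, 0, 30, -0.176, -0.229, -0.08, 0, 0, 0, 30, -0.176, -0.229, -0.08, 0, 0, 0, 30, -0.176, -0.229, -0.08, 0, 0, 0, 30, -0.176, -0.229, -0.08, 0, 0, 0, 72.5, -0.474, -0.362, -0.08, 0, 0, 0, 72.5, -0.474, -0.362, -0.08, 0, 0, 0, 72.5, -0.474, -0.362, -0.08, 0, 0, 0, 72.5, -0.474, -0.362, -0.08, 0, 0, 0, 72.5, -0.474, -0.362, -0.08, 0, 0, 0, 72.5, -0.474, -0.362, -0.08, 0, 0, 0, 72.5, -0.474, -0.362, -0.08, 0, 0, 0, 72.5, -0.474, -0.362, -0.08, 0, 0, 0, 72.5, -0.474, -0.362, -0.08, 0, 0, 0, 72.5, -0.474, -0.362, -0.08, 0, 0, 0, 72.5, -0.474, -0.362, -0.08, 0, 0, 0, 72.5, -0.474, -0.362, -0.08, 0]' --squeeze 40

```text
time_s: 1.9
position: [0.4994, -0.0387, 0.2858]
ee_rot: [3.141, 0.0, 1.467]
wrist_force: [-0.2, -0.4, -0.6]
finger_gap: 0.0005
```

Run:
```python
from h import *
K,T,_=cal("wrist");b=ctrl.snapshot("wrist");cv2.imwrite("pics/w1.png",b);np.savez("w1.npz",K=K,T=T)
s=ctrl.state();print({k:np.round(s[k],4) for k in("time_s","position","ee_rot","wrist_force","finger_gap","qpos")})
th=np.radians(-6);ex=np.array([np.cos(th),np.sin(th)]);ey=np.array([-np.sin(th),np.cos(th)])
c=np.array([.5076,-.044])
for n,p,z in(("red",c+.043*ey,.101),("blue",c-.055*ey,.089),("tip",s["position"][:2],s["position"][2])):print(n,p,world2pix(K,T,[*p,z]))
```

```text
{'time_s': np.float64(1.95), 'position': array([ 0.4995, -0.0388,  0.2857]), 'ee_rot': array([3.1410e+00, 1.0000e-04, 1.4672e+00]), 'wrist_force': array([0.4491, 0.3261, 0.1495]), 'finger_gap': np.float64(0.0001), 'qpos': array([-0.3119,  0.213 ,  1.4193,  0.    ,  1.5087, -0.2083])}
red [ 0.51209472 -0.00123556] [259.85207775 128.98859322]
blue [ 0.50185093 -0.0986987 ] [258.80301827 207.81871835]
tip [ 0.49947978 -0.03883   ] [251.83316405 234.21052829]
```

View pics/w1.png

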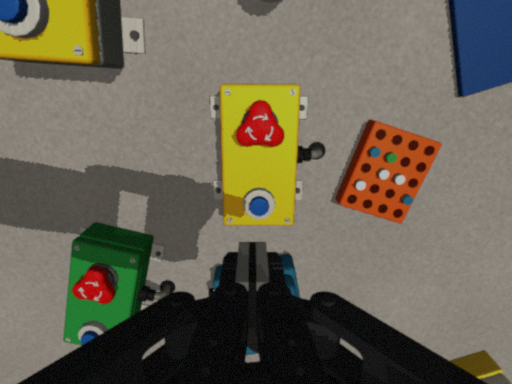

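The wrist view shows the station's head at (261,125), reset at (259,205), lid centred near (260,155), and the shut fingertips at (252,243), about 17 mm thick along the jaw axis. Bottle, rack and mixer are clear of the work zone. I'll refine the pose numerically.

Run:
```python
from h import *
b=cv2.imread("pics/w1.png");d=np.load("w1.npz");K,T=d["K"],d["T"]
hsv=cv2.cvtColor(b,cv2.COLOR_BGR2HSV)
box=np.zeros(b.shape[:2],np.uint8);box[75:235,205:312]=1
def W(M,z): return np.array([pix2world(K,T,*q,z)[:2] for q in np.argwhere(M)[:,::-1]],np.float32)
m=cv2.inRange(hsv,(20,100,80),(35,255,255))*box
m=cv2.morphologyEx(m,cv2.MORPH_OPEN,np.ones((3,3)));
pts=W(m,.068);r=cv2.minAreaRect(pts);print("lid",r)
# sides fitted from edge rows/cols
cols=[(v,np.flatnonzero(m[v]).min(),np.flatnonzero(m[v]).max()) for v in range(95,218,3)]
for k in(1,2):
    e=np.array([pix2world(K,T,c[k]+(k-1)*1.0-(.5 if k==1 else .5),c[0],.068)[:2] for c in cols]);f=np.polyfit(e[:,1],e[:,0],1);print("edge slope deg",np.degrees(np.arctan(f[0])))
red=(cv2.inRange(hsv,(0,140,60),(8,255,255))|cv2.inRange(hsv,(172,140,60),(180,255,255)))*box
blue=cv2.inRange(hsv,(100,130,60),(125,255,255))*box
ring=cv2.inRange(hsv,(0,0,140),(180,70,255))*box; ring[:180]=0
for n,M,z in(("red",red,.093),("blue",blue,.089),("ring",ring|blue,.080)):
    p=W(M,z);print(n,len(p),p.mean(0),p.min(0),p.max(0),cv2.minEnclosingCircle(p))
rp=W(red,.094);c=np.array(cv2.minEnclosingCircle(rp)[0]);
# outline lobes: radius vs angle
a=np.degrees(np.arctan2(*(rp-c).T[::-1]));R=np.hypot(*(rp-c).T)
print([(t,round(float(R[abs((a-t+180)%360-180)<6].max()*1000),1)) for t in range(-180,180,15)])
```

```text
lid ((0.5079936981201172, -0.04274138808250427), (0.17804880440235138, 0.09446582943201065), 84.14067077636719)
edge slope deg 6.051287657363478
edge slope deg 6.03705754556507
red 1282 [5.1219428e-01 3.4975493e-04] [ 0.48515785 -0.02207928] [0.53790754 0.02833447] ((0.5120580792427063, -0.0005829603760503232), 0.029017731547355652)
blue 262 [ 0.50188845 -0.0962052 ] [ 0.4908184  -0.10842887] [ 0.51252526 -0.08444805] ((0.5023243427276611, -0.0964384600520134), 0.012090831063687801)
ring 896 [ 0.51017076 -0.10014405] [ 0.42879003 -0.14434041] [ 0.56929237 -0.06107367] ((0.5007625222206116, -0.10408847033977509), 0.07571377605199814)
[(-180, 26.0), (-165, 28.7), (-150, 28.8), (-135, 26.5), (-120, 21.0), (-105, 17.9), (-90, 18.8), (-75, 20.5), (-60, 25.8), (-45, 28.5), (-30, 28.7), (-15, 27.2), (0, 21.8), (15, 19.7), (30, 19.7), (45, 21.9), (60, 26.1), (75, 28.9), (90, 28.8), (105, 26.6), (120, 22.5), (135, 19.8), (150, 19.4), (165, 21.1)]
```

apply_moves --rows '[0, 0, 0, 0.0397, 0.0089, 0, 0, 0, 0, 0, 0.0397, 0.0089, 0.05, 0, 0, 0, 0, 0.0397, 0.0089, 0.1, 0, 0, 0, 0, 0.0397, 0.0089, 0.15, 0, 0, 0, 0, 0.0397, 0.0089, 0.175, 0, 0, 0, 0, 0.0397, 0.0089, 0.179, 0, 0, 0, 0, 0.0397, 0.0089, 0.179, 0, 0, 0, 0, 0.0397, 0.0089, 0.179, 0]'

```text
time_s: 2.75
position: [0.5137, -0.001, 0.1082]
ee_rot: [3.138, 0.0, 1.467]
wrist_force: [0.4, -0.4, 0.7]
finger_gap: -0.0001
```

apply_moves --rows '[0, 0, 0, 0, 0, 0.004, 0, 0, 0, 0, 0, 0, 0.006, 0, 0, 0, 0, 0, 0, 0.008, 0, 0, 0, 0, 0, 0, 0.009, 0, 0, 0, 0, 0, 0, 0.0095, 0, 0, 0, 0, 0, 0, 0.0095, 0]'

```text
time_s: 3.35
position: [0.5127, -0.0008, 0.0969]
ee_rot: [-3.141, 0.0, 1.466]
wrist_force: [0.5, 0.3, -0.2]
finger_gap: -0.0
```

apply_moves --rows '[0, 0, 0, 0, 0, 0.0005, 0, 0, 0, 0, 0, 0, 0.001, 0, 0, 0, 0, 0, 0, 0.001, 0]'

```text
time_s: 3.65
position: [0.5127, -0.0008, 0.0958]
ee_rot: [-3.142, -0.0, 1.466]
wrist_force: [-0.6, -1.0, -0.3]
finger_gap: -0.0
```

apply_moves --rows '[0, 0, 0, 0, 0, 0.0005, 0, 0, 0, 0, 0, 0, 0.001, 0, 0, 0, 0, 0, 0, 0.001, 0]'

```text
time_s: 3.95
position: [0.5127, -0.0008, 0.0948]
ee_rot: [-3.141, 0.0, 1.466]
wrist_force: [0.3, -0.4, -0.5]
finger_gap: -0.0002
```

apply_moves --rows '[0, 0, 0, 0, 0, 0.0003, 0, 0, 0, 0, 0, 0, 0.0006, 0, 0, 0, 0, 0, 0, 0.0006, 0]'

```text
time_s: 4.25
position: [0.5127, -0.0008, 0.0943]
ee_rot: [-3.142, -0.0, 1.466]
wrist_force: [-0.3, -0.6, 0.9]
finger_gap: -0.0001
```

apply_moves --rows '[0, 0, 0, 0, 0, 0.0005, 0, 0, 0, 0, 0, 0, 0.0005, 0]'

```text
time_s: 4.45
position: [0.5126, -0.0008, 0.0937]
ee_rot: [-3.141, -0.0, 1.466]
wrist_force: [-0.1, 0.2, -0.2]
finger_gap: 0.0001
```

apply_moves --rows '[0, 0, 0, 0, 0, 0.0005, 0, 0, 0, 0, 0, 0, 0.0005, 0]'

```text
time_s: 4.65
position: [0.5127, -0.0008, 0.0933]
ee_rot: [-3.142, -0.0, 1.466]
wrist_force: [-0.1, -0.8, -0.1]
finger_gap: 0.0003
```

Run:
```python
from h import *
K,T,_=cal("wrist");b=ctrl.snapshot("wrist");a=ctrl.snapshot("scene")
s=ctrl.state();print(s["position"],s["wrist_force"],world2pix(K,T,s["position"]))
x=cv2.resize(b[150:384,130:380],(500,468),interpolation=cv2.INTER_CUBIC)
Ks,Ts,_=cal("scene");u,v=world2pix(Ks,Ts,s["position"]).astype(int);print(u,v)
y=cv2.resize(a[v-40:v+38,u-25:u+25],(300,468),interpolation=cv2.INTER_CUBIC)
cv2.imwrite("pics/w2.png",np.hstack([x,y]))
```

```text
[ 0.51269118 -0.00078704  0.09327702] [-0.46915196  0.78781381  0.66715286] [251.73855262 234.08276952]
244 196
```

View pics/w2.png

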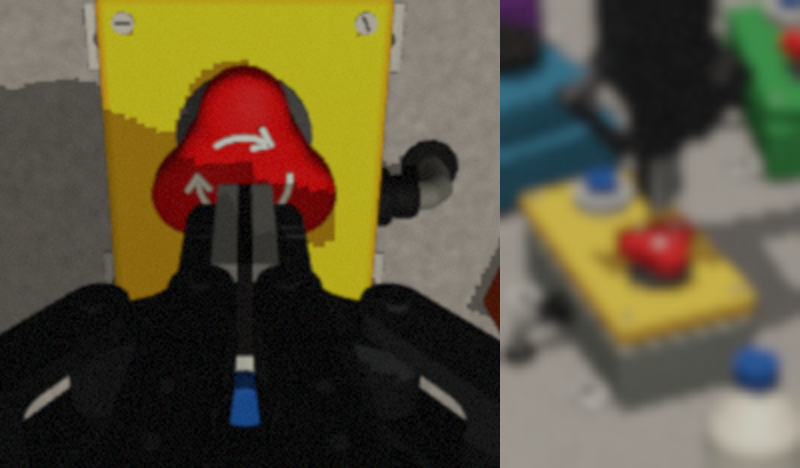

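The wrist crop shows the tip on the head about on its axis (crop (245,184)), the head unturned. The feel is ambiguous, so I'm checking the head's height by fitting its outline.

```bash
cat > fit.py <<'E'
from h import *
from scipy.optimize import minimize
def mask(b):
    h=cv2.cvtColor(b,cv2.COLOR_BGR2HSV)
    return ((cv2.inRange(h,(0,140,40),(8,255,255))|cv2.inRange(h,(172,140,40),(180,255,255)))>0)
def ring(z,tw,c,S=1):
    t=np.linspace(0,2*np.pi,60);P=[]
    for k in range(4):
        a=np.radians(90-6.04+120*k)-tw
        o=np.array([0,0]) if k==3 else .017*np.array([np.cos(a),np.sin(a)])
        r=.0195 if k==3 else .013
        P.append(np.c_[c[0]+o[0]+r*np.cos(t),c[1]+o[1]+r*np.sin(t),np.full(60,z)])
    return P
def render(K,T,shp,drop,tw,c):
    M=np.zeros(shp,np.uint8)
    lo,hi=ring(.085-drop,tw,c),ring(.0965-drop,tw,c)
    for A,B in zip(lo,hi):
        q=np.array([world2pix(K,T,p) for p in np.r_[A,B]]).astype(np.float32)
        cv2.fillConvexPoly(M,cv2.convexHull((q*16).round().astype(np.int32)),1,shift=4)
    return M>0
def iou(b,K,T,drop,tw,c,roi):
    u0,u1,v0,v1=roi;a=mask(b)[v0:v1,u0:u1];m=render(K,T,b.shape[:2],drop,tw,c)[v0:v1,u0:u1]
    return (a&m).sum()/(a|m).sum()
E
python3 - <<'E'
from fit import *
K,T,_=cal("wrist");b=ctrl.snapshot("wrist");np.savez("w2.npz",K=K,T=T,b=b)
roi=(190,320,170,240)
for drop in(0,.002,.0045,.0065):
    best=max((iou(b,K,T,drop,0,(x,y),roi),x,y) for x in np.arange(.508,.518,.001) for y in np.arange(-.005,.006,.001));print(drop,np.round(best,4), iou(b,K,T,drop,0,(.5125,-.0002),roi))
# same from first hover picture (head known out)
d=np.load("w1.npz");b1=cv2.imread("pics/w1.png")
for drop in(0,.0065):
    print("hover",drop,np.round(max((iou(b1,d["K"],d["T"],drop,0,(x,y),(205,312,80,180)),x,y) for x in np.arange(.508,.518,.001) for y in np.arange(-.005,.006,.001)),4))
print(ctrl.state()["position"])
E
```

```text
0 [ 0.9044  0.512  -0.002 ] 0.8567591763652641
0.002 [ 0.8981  0.512  -0.003 ] 0.8389830508474576
0.0045 [ 0.9032  0.512  -0.003 ] 0.8146992054483542
0.0065 [ 0.9053  0.512  -0.004 ] 0.8003902982994145
hover 0 [0.776 0.512 0.   ]
hover 0.0065 [ 0.8037  0.512  -0.001 ]
[ 0.51270332 -0.00080252  0.09329376]
```

apply_moves --rows '[0, 0, 0, 0, 0, 0.0005, 0, 0, 0, 0, 0, 0, 0.0005, 0]'

```text
time_s: 5.0
position: [0.5127, -0.0008, 0.0927]
ee_rot: [-3.142, -0.0, 1.466]
wrist_force: [-0.6, -0.0, -0.6]
finger_gap: 0.0004
```

apply_moves --rows '[0, 0, 0, 0, 0, 0.0005, 0, 0, 0, 0, 0, 0, 0.0005, 0]'

```text
time_s: 5.2
position: [0.5127, -0.0008, 0.0922]
ee_rot: [-3.141, -0.0, 1.466]
wrist_force: [0.2, -0.4, -0.5]
finger_gap: -0.0
```

apply_moves --rows '[0, 0, 0, 0, 0, 0.0005, 0, 0, 0, 0, 0, 0, 0.0005, 0]'

```text
time_s: 5.4
position: [0.5126, -0.0008, 0.0917]
ee_rot: [-3.141, 0.0, 1.466]
wrist_force: [-1.1, 0.8, 0.7]
finger_gap: 0.0002
```

apply_moves --rows '[0, 0, 0, 0, 0, 0.0005, 0, 0, 0, 0, 0, 0, 0.001, 0, 0, 0, 0, 0, 0, 0.0015, 0, 0, 0, 0, 0, 0, 0.0015, 0]'

```text
time_s: 5.8
position: [0.5126, -0.0008, 0.0902]
ee_rot: [-3.141, -0.0, 1.466]
wrist_force: [0.3, 0.1, 1.1]
finger_gap: 0.0002
```

Run:
```python
from h import *
d=np.load("w2.npz");K,T=d["K"],d["T"];p=np.array([.5127,-.0008,.0933]);x=np.array([.104,.9946,0])
for dx in(-.011,-.005,0,.005,.011):
    print(dx,[world2pix(K,T,p+dx*x+[0,0,z]).round(1).tolist() for z in(0,.005,.01)])
```

```text
-0.011 [[251.7, 250.7], [251.7, 254.8], [251.7, 259.2]]
-0.005 [[251.7, 241.7], [251.7, 245.7], [251.7, 249.9]]
0 [[251.7, 234.1], [251.7, 237.9], [251.7, 241.9]]
0.005 [[251.7, 226.3], [251.7, 230.0], [251.7, 233.8]]
0.011 [[251.7, 216.8], [251.7, 220.3], [251.7, 223.9]]
```

Run:
```python
from h import *
print(ctrl.grip_point_offset)
s=ctrl.state();b=ctrl.snapshot("scene");K,T,_=cal("scene");u,v=world2pix(K,T,s["position"]);print(u,v,s["position"])
ui,vi=int(u),int(v);x=cv2.resize(b[vi-40:vi+30,ui-35:ui+35],(600,600),interpolation=cv2.INTER_CUBIC)
f=600/70
for z,c in((0,(0,255,0)),(.01,(255,255,0)),(.02,(255,0,255))):
    q=(world2pix(K,T,s["position"]+[0,0,z])-[ui-35,vi-40])*f; cv2.circle(x,tuple(int(t) for t in q),4,c,1)
cv2.imwrite("pics/s2.png",x)
```

```text
-0.0187
244.92332546766093 196.78336562241725 [ 0.51264562 -0.00078912  0.09020991]
```

View pics/s2.png

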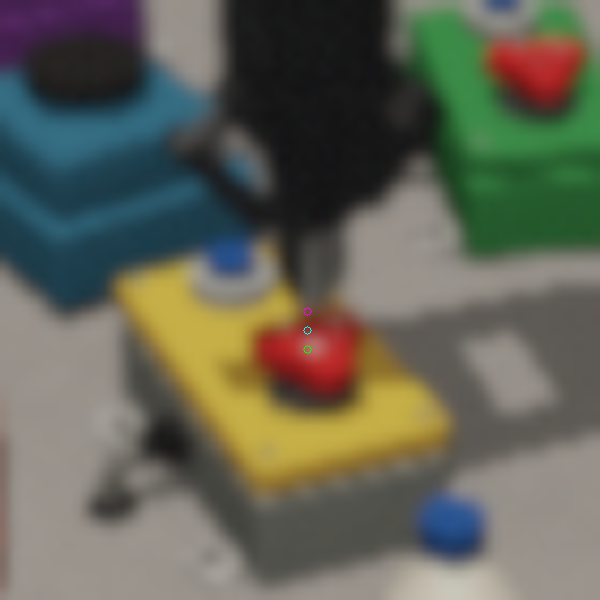

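The scene crop shows the visible fingertip at (318,305) still above the head (TCP marker at (307,349)). So the visible tips end about 15–20 mm short of the nominal TCP and nothing has been touched yet. I'll continue down by feel.

apply_moves --rows '[0, 0, 0, 0, 0, 0.001, 0, 0, 0, 0, 0, 0, 0.002, 0, 0, 0, 0, 0, 0, 0.003, 0, 0, 0, 0, 0, 0, 0.003, 0]'

```text
time_s: 6.25
position: [0.5126, -0.0008, 0.0871]
ee_rot: [-3.141, -0.0, 1.466]
wrist_force: [-0.8, 0.3, -0.2]
finger_gap: -0.0002
```

apply_moves --rows '[0, 0, 0, 0, 0, 0.001, 0, 0, 0, 0, 0, 0, 0.002, 0, 0, 0, 0, 0, 0, 0.002, 0]'

```text
time_s: 6.55
position: [0.5126, -0.0008, 0.0852]
ee_rot: [-3.141, -0.0, 1.466]
wrist_force: [-0.4, 0.2, -0.5]
finger_gap: -0.0
```

apply_moves --rows '[0, 0, 0, 0, 0, 0.001, 0, 0, 0, 0, 0, 0, 0.002, 0, 0, 0, 0, 0, 0, 0.002, 0]'

```text
time_s: 6.85
position: [0.5126, -0.0008, 0.0831]
ee_rot: [-3.141, -0.0, 1.466]
wrist_force: [-0.3, -0.0, 0.5]
finger_gap: 0.0002
```

apply_moves --rows '[0, 0, 0, 0, 0, 0.001, 0, 0, 0, 0, 0, 0, 0.001, 0]'

```text
time_s: 7.05
position: [0.5126, -0.0008, 0.0822]
ee_rot: [-3.141, -0.0, 1.466]
wrist_force: [-1.0, 0.2, -1.4]
finger_gap: -0.0001
```

apply_moves --rows '[0, 0, 0, 0, 0, 0.001, 0, 0, 0, 0, 0, 0, 0.001, 0]'

```text
time_s: 7.25
position: [0.5126, -0.0008, 0.0812]
ee_rot: [-3.141, -0.0, 1.466]
wrist_force: [0.0, -0.1, -0.1]
finger_gap: 0.0003
```

apply_moves --rows '[0, 0, 0, 0, 0, 0.001, 0, 0, 0, 0, 0, 0, 0.001, 0]'

```text
time_s: 7.45
position: [0.5126, -0.0008, 0.0802]
ee_rot: [-3.141, -0.0, 1.466]
wrist_force: [0.4, 0.1, -0.7]
finger_gap: -0.0006
```

apply_moves --rows '[0, 0, 0, 0, 0, 0.001, 0, 0, 0, 0, 0, 0, 0.001, 0]'

```text
time_s: 7.65
position: [0.5126, -0.0008, 0.0792]
ee_rot: [-3.141, -0.0, 1.466]
wrist_force: [-0.6, -0.0, -0.0]
finger_gap: -0.0003
```

Run:
```python
from h import *
K,T,_=cal("wrist");b=ctrl.snapshot("wrist");a=ctrl.snapshot("scene")
x=cv2.resize(b[150:350,165:345],(450,500),interpolation=cv2.INTER_CUBIC)
y=cv2.resize(a[165:225,220:262],(350,500),interpolation=cv2.INTER_CUBIC)
cv2.imwrite("pics/w3.png",np.hstack([x,y]))
```

```text
(no output)
```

View pics/w3.png

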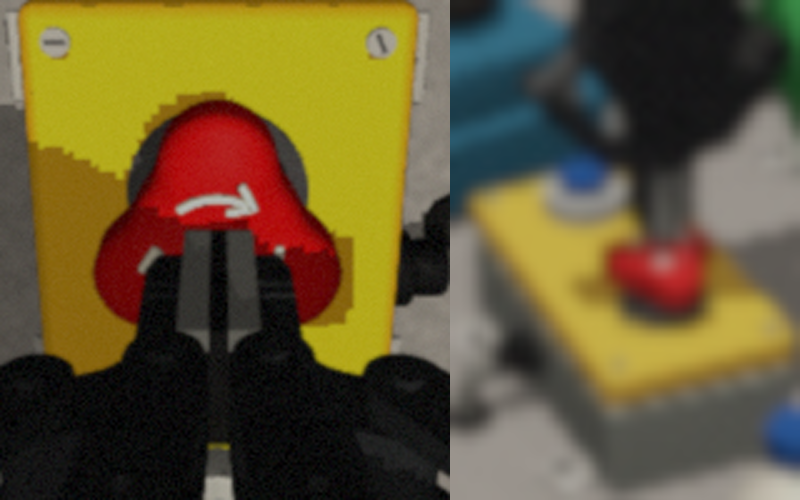

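The tip (crop (220,230)) is now nearly on the dome, centred on it. Continuing by feel.

apply_moves --rows '[0, 0, 0, 0, 0, 0.001, 0, 0, 0, 0, 0, 0, 0.001, 0]'

```text
time_s: 7.95
position: [0.5126, -0.0008, 0.0782]
ee_rot: [-3.141, -0.0, 1.466]
wrist_force: [-0.7, -0.4, 0.4]
finger_gap: -0.0
```

apply_moves --rows '[0, 0, 0, 0, 0, 0.001, 0, 0, 0, 0, 0, 0, 0.001, 0]'

```text
time_s: 8.15
position: [0.5126, -0.0008, 0.0772]
ee_rot: [-3.141, 0.0, 1.466]
wrist_force: [0.6, 0.6, 0.2]
finger_gap: 0.0
```

apply_moves --rows '[0, 0, 0, 0, 0, 0.001, 0, 0, 0, 0, 0, 0, 0.001, 0]'

```text
time_s: 8.35
position: [0.5126, -0.0008, 0.0762]
ee_rot: [-3.141, -0.0, 1.466]
wrist_force: [1.1, 0.4, 1.0]
finger_gap: -0.0004
```

apply_moves --rows '[0, 0, 0, 0, 0, 0.001, 0, 0, 0, 0, 0, 0, 0.001, 0]'

```text
time_s: 8.55
position: [0.5126, -0.0008, 0.0752]
ee_rot: [-3.141, 0.0, 1.466]
wrist_force: [0.6, 0.1, 1.2]
finger_gap: 0.0004
```

apply_moves --rows '[0, 0, 0, 0, 0, 0.001, 0, 0, 0, 0, 0, 0, 0.001, 0]'

```text
time_s: 8.75
position: [0.5128, -0.0008, 0.0749]
ee_rot: [3.141, 0.0, 1.467]
wrist_force: [-2.5, 1.2, 6.3]
finger_gap: -0.0002
```

apply_moves --rows '[0, 0, 0, 0, 0, 0.001, 0, 0, 0, 0, 0, 0, 0.001, 0]'

```text
time_s: 8.95
position: [0.513, -0.0008, 0.0743]
ee_rot: [3.141, 0.0, 1.467]
wrist_force: [-4.8, 0.4, 11.4]
finger_gap: -0.0004
```

apply_moves --rows '[0, 0, 0, 0, 0, 0.001, 0, 0, 0, 0, 0, 0, 0.001, 0]'

```text
time_s: 9.15
position: [0.5129, -0.0008, 0.0731]
ee_rot: [3.141, 0.0, 1.467]
wrist_force: [-3.0, 0.3, 7.8]
finger_gap: -0.0
```

apply_moves --rows '[0, 0, 0, 0, 0, 0.001, 0, 0, 0, 0, 0, 0, 0.001, 0]'

```text
time_s: 9.35
position: [0.5128, -0.0008, 0.0715]
ee_rot: [3.141, 0.0, 1.466]
wrist_force: [-0.1, 0.3, 1.7]
finger_gap: -0.0001
```

apply_moves --rows '[0, 0, 0, 0, 0, 0.001, 0, 0, 0, 0, 0, 0, 0.001, 0]'

```text
time_s: 9.55
position: [0.5126, -0.0008, 0.07]
ee_rot: [-3.141, -0.0, 1.466]
wrist_force: [-0.4, -0.3, 0.5]
finger_gap: -0.0003
```

apply_moves --rows '[0, 0, 0, 0, 0, 0.001, 0, 0, 0, 0, 0, 0, 0.001, 0]'

```text
time_s: 9.75
position: [0.5126, -0.0008, 0.069]
ee_rot: [-3.141, -0.0, 1.466]
wrist_force: [0.2, 0.1, 0.0]
finger_gap: 0.0
```

apply_moves --rows '[0, 0, 0, 0, 0, 0.0007, 0, 0, 0, 0, 0, 0, 0.0007, 0]'

```text
time_s: 9.95
position: [0.5127, -0.0008, 0.0686]
ee_rot: [3.142, -0.0, 1.466]
wrist_force: [0.2, 1.0, -0.1]
finger_gap: -0.0001
```

apply_moves --rows '[0, 0, 0, 0, 0, 0.0005, 0, 0, 0, 0, 0, 0, 0.0005, 0]'

```text
time_s: 10.15
position: [0.5128, -0.0008, 0.0684]
ee_rot: [3.141, 0.0, 1.466]
wrist_force: [-0.9, -0.0, 4.2]
finger_gap: 0.0001
```

Contact came at TCP z ≈ 0.075 and the bottom 6.5 mm lower, so it is latched. The effective tip is 26 mm above the nominal TCP. Next I lift, go round to the recess on the −x side of the +y lobe, and descend beside the rim.

apply_moves --rows '[0, 0, 0, 0, 0, -0.015, 0, 0, 0, 0, 0, 0, -0.03, 0, 0, 0, 0, 0.02, -0.022, -0.03, 0, 0, 0, 0, 0.033, -0.037, -0.03, 0, 0, 0, 0, 0.033, -0.037, -0.03, 0, 0, 0, 0, 0.033, -0.037, -0.012, 0, 0, 0, 0, 0.033, -0.037, 0.0, 0, 0, 0, 0, 0.033, -0.037, 0.007, 0, 0, 0, 0, 0.033, -0.037, 0.013, 0, 0, 0, 0, 0.033, -0.037, 0.013, 0, 0, 0, 0, 0.033, -0.037, 0.013, 0]'

```text
time_s: 11.25
position: [0.4796, 0.0358, 0.0553]
ee_rot: [3.141, 0.0, 1.466]
wrist_force: [0.2, 0.4, -0.2]
finger_gap: 0.0002
```

Run:
```python
from h import *
b=ctrl.snapshot("wrist");a=ctrl.snapshot("scene");print(ctrl.state()["position"],ctrl.state()["wrist_force"])
x=cv2.resize(b[130:350,165:365],(455,500),interpolation=cv2.INTER_CUBIC)
y=cv2.resize(a[160:225,220:265],(345,500),interpolation=cv2.INTER_CUBIC)
cv2.imwrite("pics/w4.png",np.hstack([x,y]))
```

```text
[0.47965473 0.03578439 0.05553027] [ 0.83675341  0.26689438 -0.57269829]
```

View pics/w4.png

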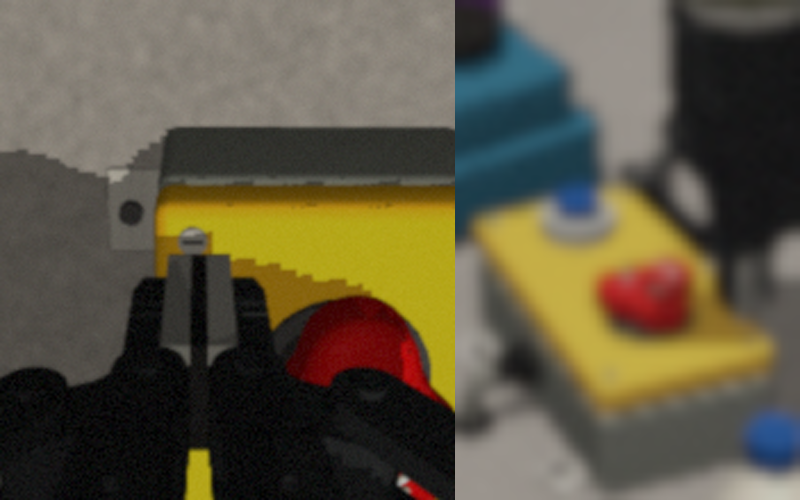

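The finger stands beside the head on the lid's −x/+y side with no contact force (tip at crop (200,255), head at (360,345)). I'm closing in by touch.

apply_moves --rows '[0, 0, 0, 0, 0.003, 0, 0, 0, 0, 0, 0, 0.006, 0, 0, 0, 0, 0, 0, 0.008, 0, 0, 0, 0, 0, 0, 0.008, 0, 0]'

```text
time_s: 11.75
position: [0.4876, 0.035, 0.0551]
ee_rot: [3.141, 0.0, 1.466]
wrist_force: [0.2, 0.3, -0.2]
finger_gap: -0.0002
```

apply_moves --rows '[0, 0, 0, 0, 0.0015, 0, 0, 0, 0, 0, 0, 0.003, 0, 0, 0, 0, 0, 0, 0.003, 0, 0]'

```text
time_s: 12.05
position: [0.4905, 0.0347, 0.0551]
ee_rot: [3.141, -0.0, 1.466]
wrist_force: [-0.1, -0.5, -0.7]
finger_gap: -0.0
```

apply_moves --rows '[0, 0, 0, 0, 0.0015, 0, 0, 0, 0, 0, 0, 0.003, 0, 0, 0, 0, 0, 0, 0.003, 0, 0]'

```text
time_s: 12.35
position: [0.4934, 0.0344, 0.0551]
ee_rot: [3.141, 0.0, 1.466]
wrist_force: [-0.1, 0.1, 0.4]
finger_gap: 0.0002
```

apply_moves --rows '[0, 0, 0, 0, 0.001, 0, 0, 0, 0, 0, 0, 0.002, 0, 0, 0, 0, 0, 0, 0.002, 0, 0]'

```text
time_s: 12.65
position: [0.4951, 0.0343, 0.055]
ee_rot: [-3.141, -0.0, 1.466]
wrist_force: [-1.8, 1.5, 0.5]
finger_gap: 0.0
```

apply_moves --rows '[0, 0, 0, 0, 0.001, 0, 0, 0, 0, 0, 0, 0.002, 0, 0, 0, 0, 0, 0, 0.002, 0, 0]'

```text
time_s: 12.95
position: [0.4972, 0.0342, 0.055]
ee_rot: [-3.141, -0.0, 1.466]
wrist_force: [-2.2, 1.8, 0.3]
finger_gap: -0.0002
```

apply_moves --rows '[0, 0, 0, 0, 0.001, 0, 0, 0, 0, 0, 0, 0.002, 0, 0, 0, 0, 0, 0, 0.002, 0, 0]'

```text
time_s: 13.25
position: [0.4989, 0.0341, 0.055]
ee_rot: [-3.14, -0.0, 1.466]
wrist_force: [-3.7, 2.9, 2.2]
finger_gap: -0.0002
```

apply_moves --rows '[0, 0, 2.5, -0.001, 0.0012, 0, 0, 0, 0, 5, -0.0016, 0.0027, -0.0003, 0, 0, 0, 7.5, -0.001, 0.0041, -0.0006, 0, 0, 0, 10, -0.0005, 0.0055, -0.001, 0, 0, 0, 10, -0.0005, 0.0055, -0.001, 0]'

```text
time_s: 13.75
position: [0.5044, 0.0345, 0.0562]
ee_rot: [-3.14, -0.003, 1.291]
wrist_force: [-3.2, 13.6, 4.3]
finger_gap: 0.0
```

apply_moves --rows '[0, 0, 0, 0.0015, 0, 0, 0, 0, 0, 0, 0.0025, 0, 0, 0, 0, 0, 0, 0.0025, 0, 0, 0]'

```text
time_s: 14.05
position: [0.5054, 0.0357, 0.0564]
ee_rot: [3.142, -0.001, 1.292]
wrist_force: [-2.8, 4.5, 3.2]
finger_gap: 0.0001
```

Run:
```python
from h import *
K,T,_=cal("wrist");b=ctrl.snapshot("wrist");np.savez("w5.npz",K=K,T=T);a=ctrl.snapshot("scene");t=ctrl.snapshot("top");cv2.imwrite("pics/w5full.png",b)
x=cv2.resize(b[130:384,150:400],(450,457),interpolation=cv2.INTER_CUBIC)
y=cv2.resize(a[170:220,225:263],(347,457),interpolation=cv2.INTER_CUBIC)
cv2.imwrite("pics/w5.png",np.hstack([x,y]))
```

```text
(no output)
```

View pics/w5.png

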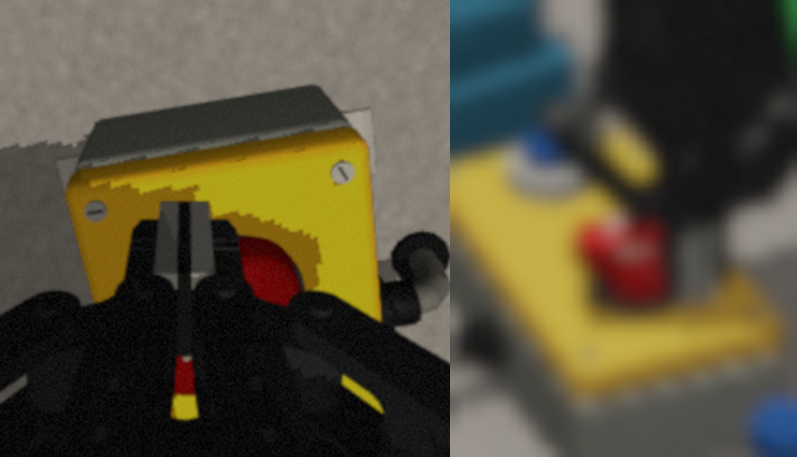

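apply_moves --rows '[0, 0, 2.5, 0.0007, 0.0014, 0, 0, 0, 0, 5, 0.0014, 0.0029, -0.0003, 0, 0, 0, 7.5, 0.0019, 0.0044, -0.0006, 0, 0, 0, 10, 0.0024, 0.006, -0.001, 0, 0, 0, 10, 0.0024, 0.006, -0.001, 0]'

```text
time_s: 14.7
position: [0.513, 0.0362, 0.0581]
ee_rot: [3.139, -0.002, 1.116]
wrist_force: [-1.1, 6.2, 6.7]
finger_gap: -0.0
```

apply_moves --rows '[0, 0, 0, 0, 0, -0.002, 0, 0, 0, 0, 0, 0, -0.004, 0, 0, 0, 0, 0, 0, -0.004, 0]'

```text
time_s: 15.0
position: [0.512, 0.0359, 0.0612]
ee_rot: [3.141, -0.0, 1.117]
wrist_force: [-2.1, 3.6, -0.2]
finger_gap: 0.0
```

The vertical load has gone and only the light return-spring force is left, so the head has probably sprung out. I'll back off, lift, and probe the top gently to check.

apply_moves --rows '[0, 0, 0, 0.001, -0.004, 0, 0, 0, 0, 0, 0.003, -0.008, 0, 0, 0, 0, 0, 0.006, -0.014, 0, 0, 0, 0, 0, 0.006, -0.014, 0, 0, 0, 0, 0, 0.006, -0.014, -0.03, 0, 0, 0, 0, 0.006, -0.014, -0.05, 0, 0, 0, -10, -0.01, 0.0, -0.05, 0, 0, 0, -20, -0.0327, 0.0167, -0.05, 0, 0, 0, -20, -0.0327, 0.0167, -0.05, 0, 0, 0, -20, -0.0327, 0.0167, -0.03, 0, 0, 0, -20, -0.0327, 0.0167, -0.022, 0, 0, 0, -20, -0.0327, 0.0167, -0.017, 0, 0, 0, -20, -0.0327, 0.0167, -0.017, 0, 0, 0, -20, -0.0327, 0.0167, -0.017, 0]'

```text
time_s: 16.4
position: [0.5127, -0.0009, 0.0786]
ee_rot: [3.141, 0.0, 1.467]
wrist_force: [0.0, -0.6, 0.8]
finger_gap: 0.0001
```

apply_moves --rows '[0, 0, 0, 0, 0, 0.001, 0, 0, 0, 0, 0, 0, 0.002, 0, 0, 0, 0, 0, 0, 0.002, 0]'

```text
time_s: 16.7
position: [0.5125, -0.0009, 0.0762]
ee_rot: [3.141, 0.0, 1.467]
wrist_force: [-1.0, -0.1, -0.5]
finger_gap: 0.0
```

apply_moves --rows '[0, 0, 0, 0, 0, 0.0005, 0, 0, 0, 0, 0, 0, 0.0005, 0]'

```text
time_s: 16.9
position: [0.5125, -0.0009, 0.0756]
ee_rot: [-3.142, 0.0, 1.466]
wrist_force: [-0.3, 0.1, -0.8]
finger_gap: -0.0003
```

apply_moves --rows '[0, 0, 0, 0, 0, 0.0005, 0, 0, 0, 0, 0, 0, 0.0005, 0]'

```text
time_s: 17.1
position: [0.5125, -0.0009, 0.0751]
ee_rot: [3.141, 0.0, 1.466]
wrist_force: [0.7, 0.1, 0.7]
finger_gap: 0.0003
```

apply_moves --rows '[0, 0, 0, 0, 0, 0.0005, 0, 0, 0, 0, 0, 0, 0.0005, 0]'

```text
time_s: 17.3
position: [0.5126, -0.0009, 0.0749]
ee_rot: [3.141, 0.0, 1.466]
wrist_force: [-1.1, 0.7, 4.7]
finger_gap: -0.0002
```

The probe meets the dome at 0.0749, its "out" height, so the stop is out. Next, the reset button.

apply_moves --rows '[0, 0, 0, 0, 0, -0.015, 0, 0, 0, 0, 0, 0, -0.025, 0, 0, 0, 0, -0.05, 0, -0.025, 0, 0, 0, 0, -0.0974, -0.0003, -0.025, 0, 0, 0, 0, -0.0974, -0.0003, -0.025, 0, 0, 0, 0, -0.0974, -0.0003, -0.01, 0, 0, 0, 0, -0.0974, -0.0003, 0.002, 0, 0, 0, 0, -0.0974, -0.0003, 0.008, 0, 0, 0, 0, -0.0974, -0.0003, 0.0085, 0, 0, 0, 0, -0.0974, -0.0003, 0.0085, 0]'

```text
time_s: 18.3
position: [0.5022, -0.0975, 0.0663]
ee_rot: [3.141, 0.0, 1.467]
wrist_force: [-0.5, 0.8, 0.8]
finger_gap: -0.0001
```

apply_moves --rows '[0, 0, 0, 0, 0, 0.001, 0, 0, 0, 0, 0, 0, 0.002, 0, 0, 0, 0, 0, 0, 0.003, 0, 0, 0, 0, 0, 0, 0.004, 0, 0, 0, 0, 0, 0, 0.004, 0]'

```text
time_s: 18.8
position: [0.5021, -0.0978, 0.0622]
ee_rot: [3.141, 0.0, 1.466]
wrist_force: [-0.9, 1.4, 3.0]
finger_gap: 0.0005
```

apply_moves --rows '[0, 0, 0, 0, 0, 0.001, 0, 0, 0, 0, 0, 0, 0.002, 0, 0, 0, 0, 0, 0, 0.002, 0]'

```text
time_s: 19.1
position: [0.5021, -0.0978, 0.0602]
ee_rot: [3.141, 0.0, 1.466]
wrist_force: [-0.8, 0.4, 5.1]
finger_gap: -0.0003
```

apply_moves --rows '[0, 0, 0, 0, 0, 0.001, 0, 0, 0, 0, 0, 0, 0.002, 0, 0, 0, 0, 0, 0, 0.002, 0]'

```text
time_s: 19.4
position: [0.5021, -0.0978, 0.0582]
ee_rot: [3.141, 0.0, 1.466]
wrist_force: [-0.6, 1.3, 6.2]
finger_gap: 0.0002
```

apply_moves --rows '[0, 0, 0, 0, 0, 0.0007, 0, 0, 0, 0, 0, 0, 0.0007, 0]'

```text
time_s: 19.6
position: [0.5022, -0.0978, 0.0581]
ee_rot: [3.141, 0.0, 1.467]
wrist_force: [-3.1, 1.8, 11.7]
finger_gap: 0.0001
```

apply_moves --rows '[0, 0, 0, 0, 0, 0.0007, 0, 0, 0, 0, 0, 0, 0.0007, 0]'

```text
time_s: 19.8
position: [0.5023, -0.0978, 0.058]
ee_rot: [3.141, 0.0, 1.467]
wrist_force: [-5.8, 2.7, 17.2]
finger_gap: -0.0002
```

The button is bottomed (force rises with no travel), about 5 mm in. Releasing, lifting clear, and moving aside for a last look.

apply_moves --rows '[0, 0, 0, 0, 0, -0.003, 0, 0, 0, 0, 0, 0, -0.008, 0, 0, 0, 0, 0, 0, -0.04, 0, 0, 0, 0, 0, 0, -0.09, 0, 0, 0, 0, 0, 0, -0.14, 0, 0, 0, 0, 0, 0, -0.18, 0, 0, 0, 0, 0.059, -0.0035, -0.228, 0, 0, 0, 0, 0.059, -0.0035, -0.228, 0, 0, 0, 0, 0.059, -0.0035, -0.228, 0, 0, 0, 0, 0.059, -0.0035, -0.228, 0]'

```text
time_s: 20.8
position: [0.5045, -0.0389, 0.2839]
ee_rot: [-3.14, 0.0, 1.467]
wrist_force: [-0.0, 0.1, -0.9]
finger_gap: 0.0001
```

Run:
```python
from fit import *
K,T,_=cal("wrist");b=ctrl.snapshot("wrist");t=ctrl.snapshot("top");s=ctrl.state();print(s["time_s"],s["position"],s["wrist_force"])
cv2.imwrite("pics/w6.png",b[60:300,150:450]);
t0=cv2.imread("pics/top.png")
for n,sl in(("rack",np.s_[135:180,262:315]),("bottle",np.s_[178:205,208:235]),("mixer",np.s_[180:232,318:362])):
    print(n,"mean abs diff",cv2.absdiff(t[sl],t0[sl]).mean().round(2),"shift px",cv2.phaseCorrelate(*[np.float64(cv2.cvtColor(i[sl],cv2.COLOR_BGR2GRAY)) for i in(t0,t)])[0])
roi=(195,330,70,185)
for drop in(0,.0065):
    print(drop,[(tw,round(float(iou(b,K,T,drop,tw,(.512,-.0005),roi)),3)) for tw in(-.1,-.05,0,.05,.1,.2,.4)])
cv2.imwrite("pics/fin.png",np.hstack([cv2.resize(b[70:250,180:340],(427,480)),cv2.resize(t[130:240,200:285],(371,480))]))
```

```text
20.9 [ 0.50427403 -0.03942969  0.2832878 ] [ 0.82120997 -0.71782055 -0.09554345]
rack mean abs diff 38.09 shift px (-23.700972800959896, 26.412862928013556)
bottle mean abs diff 2.28 shift px (0.5027578161611803, 0.5268199183688758)
mixer mean abs diff 3.1 shift px (0.44048369024669753, 0.05657637736126375)
0 [(-0.1, 0.761), (-0.05, 0.769), (0, 0.768), (0.05, 0.768), (0.1, 0.764), (0.2, 0.726), (0.4, 0.632)]
0.0065 [(-0.1, 0.782), (-0.05, 0.793), (0, 0.795), (0.05, 0.793), (0.1, 0.781), (0.2, 0.734), (0.4, 0.634)]
```

View pics/fin.png

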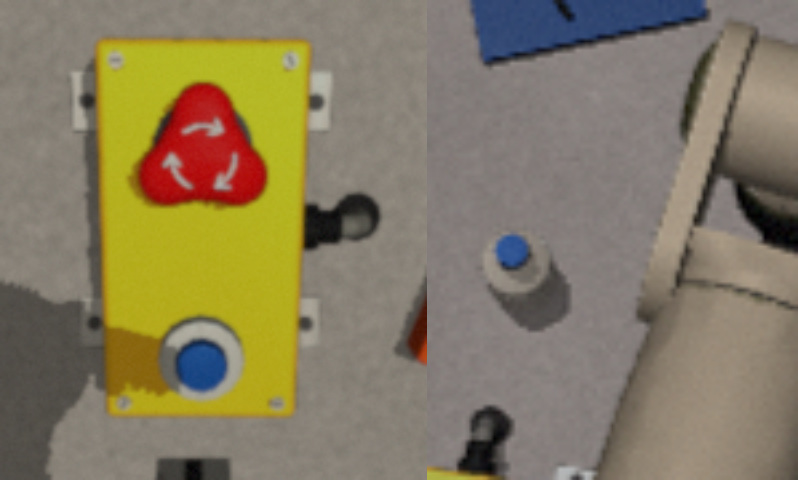

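```bash
python3 -c "
from workcell import ctrl
print(ctrl.job_done())"
```

```text
the job is handed in; nothing more can be done
None
```

I ran the emergency-stop test on the smaller yellow box and handed it in at about 21 s of the 48 s allowed; no verdict came back.

**What I did**
- **Stop pressed:** The shut fingers pushed the red head down. Force peaked at about 11 N, fell away as it snapped, and I met the bottom 6.5 mm below first contact, so it latched.
- **Head turned:** I pushed the +y lobe round clockwise. At one point the finger pressed inward with about 14 N, and later the head was pushing up against it. I raised the finger 4 mm and only a light return force was left.
- **Sprung out:** A gentle probe on top met the head at its original height, so I took it as out before going to the reset.
- **Reset pressed:** I pressed the blue button about 5 mm to its end stop (17 N at the most) and let it come back.

**Last checks**
- **Head:** The last wrist picture shows the head back at rest rotation (best fit at 0 rad). The outline fit could not tell out from latched. It slightly favoured latched, as it also did in the first picture with the head known to be out, so "out" rests on the probe.
- **Blue button:** It looks out in that picture, but I did not measure its height.
- **Bystanders:** The bottle and mixer are unchanged in the top view to within about half a pixel. The arm hid the rack there, so its check failed. It was not directly confirmed, though the arm never worked near it.
- **Robot:** It hangs clear of everything, with wrist force near zero.

**Disagreed with the description**
- The shut fingertips ended about 26 mm above the reported tool point, so I worked from felt contact heights instead.

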